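# Set the mitre sled's fence and lock its length stop

## Task

Set up the mitre sled: swing its fence by the black knob, counter-clockwise seen from above, until it clicks in at 30 degrees from square. Then pinch the length stop across its block and open cam lever, slide it until its stop face is level with the pencil line on the tape and, holding it there, squeeze the lever fully closed with the same grip. Finish still pinching the stop and its closed lever, the fence still in its click; leave the pencil, offcut and spanner alone.

Things in the scene. Friction and masses are not known exactly. Their poses are not given: they have to be found in the camera images.
- fence_pivot (a point): The sled is a plywood board, 184 x 220 mm, 12 mm thick, fixed to the bench, yaw -0.3 to 0.1 rad. This point is the fence's pivot, 20 mm above the bench; its axes are the board's and do not turn with the fence: z up, x away from the robot, y to the left. The board reaches from x -88 to +96 mm and y -85 to +135 mm of it.
- fence (a joint): Angle of the fence about the vertical through fence_pivot, rad: 0 = square (rail along the board's y), positive counter-clockwise from above (left end towards the robot). A sprung plunger clicks it in every 15 degrees (0.262 rad: -15, 0, 15, 30, 45; it may start between) and pulls it home from about 5 degrees either side; leaving a click takes about 20 N at the knob.
- rail_end (a point): Left end of the fence's aluminium rail, on its top centre line, 163 mm from the pivot. The rail is 14 mm thick, reaches 62 mm past the pivot to the right, top 62 mm above the bench. Axes, turning with the fence: y along the rail to the left, x square to it, away from the robot.
- knob_mid (a point): Middle of the round black knob that stands at the end of the fence's index arm, 112 mm from the pivot on the robot's side. 27 mm diameter, from 22 to 63 mm above the bench, this point at 46 mm. Axes as rail_end. The arm under it is 16 mm wide, its top at 22 mm.
- stop_face (a point): The stop face of the length stop: the end face, towards the pivot, of the grooved block that rides on the rail left of the pivot. This point is on the rail's top centre line (62 mm above the bench). Axes as rail_end.
- stop_block: The stop's aluminium block. Origin straight under stop_face at bench height, axes as rail_end. The block reaches y 0 to +54 mm, x -13 (grooved front) to +9 mm, 63 to 92 mm above the bench; flush with its front a stop leg (y 0 to 24, x -13 to -8 mm) goes down before the rail to 21 mm. Slides along the rail with about 1.5 N.
- stop (a joint): Distance of the stop face from the pivot along the rail, m (0 to 0.108; starts at 0.084 to 0.106); smaller = towards the pivot.
- pencil_line (a point): Middle of the pencil line drawn across a 26 mm wide strip of masking tape on the rail's top, 62 mm above the bench, 34 to 66 mm left of the pivot. Axes as rail_end. The stop is set when stop_face has y = 0 here.
- cam_lever (a joint): Angle of the cam lever on the stop's back, rad: 0 = fully closed, flat along the block; starts open at 0.5 to 0.6 (limit 0.62) and stays where it is left. It turns about a vertical pin at y +46, x +15 mm of stop_block. Stiff: under about 6 N at its tip it does not move; closing takes up to about 12 N. Closed, its cam clamps the stop to the rail.
- lever_paddle: The lever's steel handle, 7 mm thick, 67 to 90 mm above the bench, reaching from the pin towards the stop face's end of the block. Origin on the pin at bench height.
- lever_tip (a point): Axis of the lever's rounded tip (9 mm diameter, 66 to 90 mm above the bench, this point at 78 mm), 41 mm from the pin. In stop_block's axes: closed y +5, x +15 mm; open at 0.6 rad y +12, x +38 mm. Pinched across the block's front and this tip a grip is 56 mm wide open, 33 mm closed: closing, the hand must follow by half the difference, or it drags the fence off its click.
- pencil: Orange pencil, 132 x 15 x 8 mm, lying at the back of the board; leave it alone. Origin at the middle of its underside.
- offcut: Small wooden offcut, 49 x 55 x 22 mm, on the bench behind the vice, right of the sled; leave it alone. Origin at the middle of its underside.
- spanner: Open spanner, 120 x 35 x 6 mm, on the bench before the sled; leave it alone. Origin at the middle of its underside.

How it is judged:
On the way, in this order (a step that is already met when the one before it is completed fails the run):
1. the fence is clicked in at 30 degrees (within 2.5 degrees) and at rest (value of joint fence between 0.48 and 0.567 rad and velocity of joint fence between -0.05 and 0.05 rad/s), for 0.3 s.
2. the stop is held by the fingers with its face on the pencil line (within 2.5 mm), the lever still open (y of stop_face in the frame of pencil_line between -0.0025 and 0.0025 m and value of joint cam_lever above 0.3 rad and contact force between the fingers and stop_block above 0.5 N and value of joint fence between 0.48 and 0.567 rad), for 0.2 s.
At the end, for the whole second after the job is handed in: The fence stands within 2.5 degrees of 30, the stop face within 2.5 mm of the pencil line, the cam lever closed (under 0.05 rad), and the fingers still press on both the stop block and the lever (over 2 N each), all at rest (value of joint fence between 0.48 and 0.567 rad and y of stop_face in the frame of pencil_line between -0.0025 and 0.0025 m and value of joint cam_lever below 0.05 rad and contact force between the fingers and stop_block above 2 N and contact force between the fingers and lever_paddle above 2 N and velocity of joint stop between -0.01 and 0.01 m/s); the arm keeps its last pose, push and grip.
It fails at once if the cam lever is closed (under 0.15 rad) while the stop face is more than 4 mm off the pencil line (value of joint cam_lever below 0.15 rad and (y of stop_face in the frame of pencil_line above 0.004 m or y of stop_face in the frame of pencil_line below -0.004 m)).
It fails at once if the pencil, the offcut or the spanner is moved by more than 15 mm (distance of any of pencil, offcut, spanner from where it was at the start of the episode above 0.015 m).
It also fails if it takes over 64 s, if anything falls off the work surface, if the arm or the gripper's body presses on something with over 40 N, if the wrist force passes 120 N, or if a joint passes its speed limit or range.

## Robot

A 6-joint arm with a two-finger parallel gripper is mounted at the origin on a cart in front of the work surface, level with it; the furniture and walls round the work are solid. World frame = base frame: x ahead of the robot, y to its left, z up, the work surface at z = 0. Lengths are in m, angles in rad, forces in N, time in s.
With the tool pointing down it reaches from about 0.4 to 0.925 m from the base axis. Payload 12.5 kg.
Tool frame: the origin (TCP) lies at the very end of the fingers, on their centre line; the grasp point (between the pads) lies grip_depth behind it (grip_depth is the distance from the TCP to the grasp point, in m); z points along the fingers, y is the line along which they close (so a half turn about z gives the same grasp; the last joint's range is limited). The gripper opens to 95 mm and grips with 3 to 60 N. Pads are 20 mm wide; open, the fingers measure 119 mm over their backs; the gripper's body (75 mm by 180 mm) begins 59 mm behind the grasp point.
Start: joints at [-1.329, 0.491, 1.559, -0, 1.092, -0.106], TCP at [0.213, -0.588, 0.215] pointing down, gripper open.
Joint ranges: [-3.1, 3.1], [-0.84, 2.19], [0.05, 2.79], [-1.13, 4.28], [0.06, 2.93], [-2.69, 2.69]. Speed limits (rad/s): [2.22, 2.22, 2.79, 3.14, 3.14, 3.14].

## Interface

Orientations are given as a unit quaternion [w, x, y, z].
In Python, from plant import move_to, move_straight, goto_joints, set_gripper, hold, solve_ik, observe, capture, camera_params, Unreachable, job_done, recognise, trace, place_of, grip_depth gives the robot as it stands. Calls block until the motion is done:
- move_to(position, orientation): joint-space move of the TCP to a pose.
- move_straight(position, rotation=None, v=0.15, stop_force=None): straight line of the TCP; rotation=None keeps the orientation; v is the mean speed in m/s. With stop_force (N) it stops when the force on the tool has changed by that much, and returns True; else False.
- goto_joints(angles): joint-space move.
- set_gripper(opening, grip_force=None): finger opening in m; grip_force is the grip in N (None keeps the last); returns when the fingers have stopped.
- hold(seconds).
- solve_ik(position, orientation): joint angles nearest the present ones, or None.
- observe(): the state.
- capture(name): name is "side" or "top" or "wrist"; returns the picture (384x512x3 uint8, red, green, blue); there is no depth.
- camera_params(name): a dict with "fovy" (degrees; the focal length in pixels is half the picture's height over the tangent of half this angle, whatever the lens; pixels are square), "cx", "cy" (the principal point, pixels), "k1" (the pictures are not rectified: a ray, as slopes to the right and down, at radius r is drawn at 1 + k1 r^2 times it, then the intrinsics apply), "rvec" (rotation vector, rad) and "tvec" (3), from world to camera coordinates, as OpenCV has them. Camera axes: x right, y down, z forward; pixel columns grow to the right and rows downward; lengths in m; the calibration is good to about 2 mm. A picture is of the moment at which its call begins: read the wrist's pose just before it. camera_params takes no time and is no camera call; for the wrist camera it gives the pose at the moment of the call.
A pose or a line that the arm cannot do raises Unreachable and nothing moves.
- job_done(): hands the job in; it is judged then, once.
Trained networks look in the newest picture that a camera, given by its name, has taken for a name from the list of things; names that differ only in an ending like _2 or _b are one class to them, and where a whole thing is asked for, a point or a joint stands for the part that bears it (a point fixed in the world has none). Each returns a list of dicts, best first, with "p" (0 to 1); they miss things now and then, are a little off and sometimes report something else, mostly with a low value. They report only what shows in the picture. A call takes as long as a camera call.
- recognise(camera, thing): "rect" ([left, top, right, bottom] in pixels, round what is visible of it).
- trace(camera, thing): "region" (384x512 bool, what is visible of it) and "rect" ([left, top, right, bottom] in pixels, round what is visible of it).
- place_of(camera, thing): "centre" ([column, row] in pixels: a listed point, or the origin of a listed thing).
The state is a dict: "time": time; "joints": joint angles; "qd": joint speeds; "effort": joint torques, N m; "tcp_pos": TCP position; "eef_rot": TCP orientation; "ft_force": force on the tool from outside, world axes, zero at the start; "ft_torque": the same for the moment, N m; "opening": finger opening in m; "gripper_force": force on a finger pad.
Only numpy, scipy, OpenCV 4.12 (cv2) and the standard library are available. Lean on these libraries where they do the work, as an engineer would, in place of code of your own. Each camera call takes 0.05 s, during which the arm holds its last target. There are 200 camera calls.

## Working session

There is one attempt and no reset: what is moved stays moved. The work goes in short steps, each a Python script; the robot and the scene stay as the last script left them, time stands still between calls to the robot, and variables do not carry over. Pictures are saved under pics/ and viewed, at most 10 in all, crops included, and the job is handed in when it is done.

```bash
ls; mkdir -p pics
cat > h.py <<'E'
import numpy as np, cv2
from plant import *
from scipy.spatial.transform import Rotation as R
def cam(n):
    c=camera_params(n); f=192/np.tan(np.radians(c["fovy"])/2)
    K=np.array([[f,0,c["cx"]],[0,f,c["cy"]],[0,0,1]]); return K,np.array([c["k1"],0,0,0,0.]),np.array(c["rvec"],float),np.array(c["tvec"],float)
def ray(C,px):
    K,d,r,t=C; u=cv2.undistortPoints(np.array([[px]],float),K,d)[0,0]
    M=cv2.Rodrigues(r)[0]; v=M.T@np.array([u[0],u[1],1]); return -M.T@t, v/np.linalg.norm(v)
def atz(C,px,z):
    o,v=ray(C,px); return o+v*(z-o[2])/v[2]
def proj(C,P):
    K,d,r,t=C; return cv2.projectPoints(np.array(P,float).reshape(-1,1,3),r,t,K,d)[0][:,0]
def tri(rs):
    A=np.zeros((3,3));b=np.zeros(3)
    for o,v in rs:
        P=np.eye(3)-np.outer(v,v);A+=P;b+=P@o
    return np.linalg.solve(A,b)
def down(th): # tool z down, tool y axis at angle th from world y... 
    z=np.array([0,0,-1.]);y=np.array([np.cos(th),np.sin(th),0]);x=np.cross(y,z)
    q=R.from_matrix(np.c_[x,y,z]).as_quat(); return np.array([q[3],*q[:3]])
def snap(n,f=None):
    C=cam(n);im=capture(n)
    if f: cv2.imwrite("pics/"+f,im[:,:,::-1])
    return C,im
E
python3 - <<'E'
from h import *
print(observe(),grip_depth)
ims=[]
for n in("side","top"):
    C,im=snap(n);ims.append(im)
    for t in("fence_pivot","rail_end","knob_mid","stop_face","pencil_line","lever_tip","stop_block","pencil","offcut","spanner"):
        r=place_of(n,t); print(n,t,[(np.round(a["centre"],1).tolist(),round(a["p"],2)) for a in r[:2]], [np.round(atz(C,a["centre"],{"fence_pivot":.02,"rail_end":.062,"knob_mid":.046,"stop_face":.062,"pencil_line":.062,"lever_tip":.078}.get(t,0)),4).tolist() for a in r[:1]])
cv2.imwrite("pics/a.png",cv2.resize(np.vstack(ims)[:,:,::-1],None,fx=.78,fy=.78))
E
```

```text
pics
{'time': 0.0, 'joints': array([-1.32859893e+00,  4.91594963e-01,  1.55948669e+00,  1.23704460e-05,
        1.09170397e+00, -1.05583855e-01]), 'qd': array([ 8.65251083e-05,  5.33489584e-04,  2.86989866e-03,  1.18569357e-03,
        6.61028904e-04, -7.53754395e-05]), 'effort': array([-1.25254686e-03, -6.12647796e+01, -2.58185077e+01,  6.91811275e-02,
        4.82342835e-02, -9.47734861e-05]), 'tcp_pos': array([ 0.21297827, -0.58731333,  0.21402693]), 'eef_rot': array([-5.95467030e-04,  9.84919403e-01,  1.73012757e-01, -3.52378316e-05]), 'ft_force': array([0.69192576, 0.23841765, 0.6983231 ]), 'ft_torque': array([-0.02615183, -0.03050013, -0.00587238]), 'gripper_force': 0.0, 'opening': 0.0948438029199909} 0.0188
side fence_pivot [([244.2, 255.9], 0.64)] [[0.5367, 0.3236, 0.02]]
side rail_end [([242.2, 248.1], 0.71)] [[0.5348, 0.359, 0.062]]
side knob_mid [([304.8, 205.9], 0.64)] [[0.4351, 0.1845, 0.046]]
side stop_face [([245.9, 227.6], 0.86)] [[0.5364, 0.2972, 0.062]]
side pencil_line [] []
side lever_tip [([220.6, 222.8], 0.52)] [[0.5784, 0.311, 0.078]]
side stop_block [([242.9, 
[... 229 characters left out ...]
p fence_pivot [([248.4, 179.1], 0.84), ([226.5, 146.6], 0.43)] [[0.5504, 0.2024, 0.02]]
top rail_end [([174.2, 183.7], 0.59), ([252.5, 230.0], 0.53)] [[0.5376, 0.3646, 0.062]]
top knob_mid [([250.4, 229.1], 0.75)] [[0.436, 0.2, 0.046]]
top stop_face [([199.8, 180.7], 0.55)] [[0.5432, 0.3088, 0.062]]
top pencil_line [([218.5, 179.0], 0.56)] [[0.5463, 0.2679, 0.062]]
top lever_tip [([197.6, 165.1], 0.63)] [[0.5752, 0.3117, 0.078]]
top stop_block [([205.3, 185.0], 0.82)] [[0.541, 0.3023, 0.0]]
top pencil [([225.6, 147.5], 0.52)] [[0.6281, 0.2543, 0.0]]
top offcut [([330.1, 131.0], 0.62), ([246.9, 179.5], 0.2)] [[0.6634, 0.0089, -0.0]]
top spanner [([274.9, 252.7], 0.65)] [[0.3825, 0.1449, 0.0]]
```

View pics/a.png

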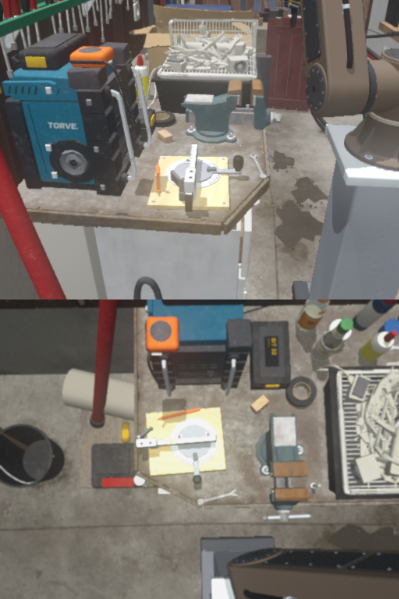

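The side and top views show the sled at about x 0.46–0.65, y 0.12–0.34. The rail runs along y near top-view row 180, the knob is towards the robot at (250,229), and the spanner lies before the board at (275,253). Next I'll take wrist views from above.

Run:
```python
from h import *
import pickle
move_straight([0.213,-0.588,0.40])
names=("fence_pivot","rail_end","knob_mid","stop_face","pencil_line","lever_tip","stop_block","pencil","spanner","offcut")
D={n:[] for n in names}
for k,p in enumerate(([.47,.20,.33],[.50,.27,.33],[.45,.24,.36])):
    move_to(p,down(-1.57)); hold(.3)
    C,im=snap("wrist",f"w{k}.png")
    M=cv2.Rodrigues(C[2])[0]; print("cam at",np.round(-M.T@C[3],3), "z",np.round(M[2],2),observe()["time"])
    for n in names:
        r=place_of("wrist",n)
        if r: D[n].append((C,r[0]["centre"],r[0]["p"]))
pickle.dump(D,open("d.pkl","wb"))
for n in names:
    v=D[n]
    if len(v)>1:
        print(n,np.round(tri([ray(c,p) for c,p,_ in v]),4),[round(x[2],2) for x in v],end=' ')
    z={"fence_pivot":.02,"rail_end":.062,"knob_mid":.046,"stop_face":.062,"pencil_line":.062,"lever_tip":.078}.get(n,0)
    print([np.round(atz(c,p,z)[:2],4).tolist() for c,p,_ in v])
```

```text
cam at [0.551 0.199 0.5  ] z [-0.29  0.   -0.96] 5.7583
cam at [0.581 0.268 0.5  ] z [-0.29  0.   -0.96] 7.0083
cam at [0.532 0.24  0.529] z [-0.29 -0.   -0.96] 8.225
fence_pivot [0.5626 0.2276 0.3046] [0.92, 0.85, 0.65] [[0.5478, 0.1989], [0.5443, 0.201], [0.6243, 0.2477]]
rail_end [0.5386 0.359  0.0847] [0.59, 0.97, 0.92] [[0.5384, 0.3665], [0.5355, 0.3631], [0.5393, 0.3673]]
knob_mid [0.4386 0.1946 0.0594] [0.87, 0.81, 0.62] [[0.4357, 0.1965], [0.4368, 0.1909], [0.4329, 0.1928]]
stop_face [0.5518 0.2416 0.5634] [0.65, 0.78, 0.6] [[0.6431, 0.0265], [0.5345, 0.3011], [0.5414, 0.2981]]
pencil_line [0.5431 0.265  0.0661] [0.46, 0.52, 0.69] [[0.542, 0.2657], [0.5431, 0.2653], [0.544, 0.2647]]
lever_tip [0.5744 0.3228 0.0702] [0.81, 0.78, 0.68] [[0.5725, 0.3201], [0.5753, 0.3207], [0.5743, 0.3231]]
stop_block [0.5501 0.2503 0.304 ] [0.71, 0.42, 0.63] [[0.5406, 0.3054], [0.5483, 0.2011], [0.5401, 0.3061]]
pencil [0.6245 0.2492 0.0272] [0.66, 0.8, 0.57] [[0.6281, 0.2524], [0.6264, 0.2502], [0.6307, 0.2472]]
spanner [0.3834 0.1398 0.0082] [0.84, 0.68, 0.55] [[0.3806, 0.1372], [0.3807, 0.1353], [0.3804, 0.1421]]
offcut [0.6516 0.0078 0.0125] [0.82, 0.75, 0.66] [[0.6522, 0.0034], [0.6554, -0.0002], [0.6545, 0.0028]]
```

View pics/w0.png

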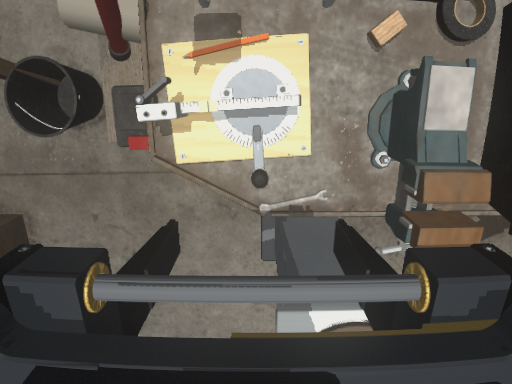

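The wrist view shows the board with corners near (163,44), (308,34), (311,155) and (177,163). The knob is at (260,178), the lever is open at (168,80), the stop block at (155,112), and the tape at about (195,106). I'll fit the board yaw and pivot from the yellow area.

Run:
```python
from h import *
import pickle
D=pickle.load(open("d.pkl","rb"))
Cs=[D["knob_mid"][k][0] for k in range(3)]
from scipy.optimize import least_squares
for k,C in enumerate(Cs):
    im=cv2.imread(f"pics/w{k}.png"); h=cv2.cvtColor(im,cv2.COLOR_BGR2HSV)
    m=cv2.inRange(h,(18,60,110),(34,255,255)); 
    n,l,s,_=cv2.connectedComponentsWithStats(m); 
    i=1+np.argmax(s[1:,4]); pts=np.argwhere(l==i)[:,::-1]
    hull=cv2.convexHull(pts.astype(np.int32))[:,0].astype(float)
    W=np.array([atz(C,p,.012)[:2] for p in hull])
    (c,sz,a)=cv2.minAreaRect(W.astype(np.float32)*1000)
    b=cv2.boxPoints((c,sz,a)); e=b[1]-b[0]; 
    yaw=np.arctan2(e[1],e[0]); yaw=(yaw+np.pi/4)%(np.pi/2)-np.pi/4
    ctr=np.array(c)/1000; off=np.array([-.004,-.025]); Rm=np.array([[np.cos(yaw),-np.sin(yaw)],[np.sin(yaw),np.cos(yaw)]])
    print(s[i],"centre",ctr,"size",sz,"yaw",round(yaw,4),"pivot",np.round(ctr+Rm@off,4))
```

```text
[ 161   33  150   77 5059] centre [0.58432294 0.2290052 ] size (111.64375305175781, 220.76475524902344) yaw 0.0629 pivot [0.5819 0.2038]
[ 208   55  146   69 4695] centre [0.59517761 0.22989859] size (90.23342895507812, 220.7518310546875) yaw 0.0636 pivot [0.5928 0.2047]
[ 191   23  142   72 4440] centre [0.58593402 0.22905934] size (108.61973571777344, 220.94924926757812) yaw 0.0657 pivot [0.5836 0.2039]
```

```bash
cat >> h.py <<'E'
piv=np.array([.5458,.2016]); yaw=.064
def ax(a): return np.array([np.cos(a),np.sin(a)]),np.array([-np.sin(a),np.cos(a)])
E
python3 - <<'E'
from h import *
P=lambda f,r=.112,z=.028: np.r_[piv-r*ax(yaw+f)[0],z]
Q=lambda f: down(-np.pi/2+yaw+f)
set_gripper(.065)
move_to(P(.01,z=.16),Q(0)); print(solve_ik(P(.52),Q(.52)))
print("hit",move_straight(P(.01),v=.1,stop_force=12))
set_gripper(.02,grip_force=15); s=observe(); print(s["opening"],s["tcp_pos"],s["ft_force"],s["gripper_force"])
for f in np.arange(.06,.5261,.0516):
    move_straight(P(f),Q(f),v=.06); s=observe(); print(round(f,3),s["tcp_pos"][:2].round(4),s["ft_force"].round(1),round(s["opening"],4))
hold(.3); s=observe(); print(s["ft_force"],s["opening"],s["time"])
set_gripper(.065); hold(.3)
move_straight(P(.5236,z=.30),v=.25)
print(observe()["ft_force"],observe()["time"])
E
```

```text
[ 1.60194670e-01  5.83066463e-01  2.09348624e+00 -4.44089210e-16
  4.65039948e-01  1.14699100e+00]
hit False
0.026085723685380084 [0.43401304 0.19333688 0.02802597] [-1.03372219  0.9524785   0.8215327 ] 15.000140815973282
0.06 [0.4346 0.1876] [ 0.1 -0.8  1.5] 0.0259
0.112 [0.4355 0.182 ] [-0.4 -2.   1.5] 0.0259
0.163 [0.4367 0.1764] [ 0.3 -3.5  1.3] 0.0253
0.215 [0.4381 0.1709] [-0.4 -1.4  1.6] 0.026
0.266 [0.4399 0.1654] [-0.3 -0.5  0.8] 0.026
0.318 [0.442 0.16 ] [ 0.6 -0.5  1. ] 0.0257
0.37 [0.4443 0.1546] [ 1.2 -1.8  0.3] 0.0261
0.421 [0.4469 0.1495] [ 2.3 -1.1 -0.6] 0.0261
0.473 [0.4497 0.1445] [3.1 0.4 0.6] 0.026
0.524 [0.4529 0.1396] [3.2 1.2 0.4] 0.0256
[ 4.22378735  3.37465034 -0.56717283] 0.02593244241299487 15.2667
[-0.1087741  -0.4432558  -0.08907338] 17.6417
```

```bash
cat > look.py <<'E'
from h import *
Z={"fence_pivot":.02,"rail_end":.062,"knob_mid":.046,"stop_face":.062,"pencil_line":.062,"lever_tip":.078}
def look(pts,th,tag,names=("rail_end","knob_mid","stop_face","pencil_line","lever_tip")):
    D={n:[] for n in names}
    for k,p in enumerate(pts):
        move_to(p,down(th)); hold(.3)
        C,im=snap("wrist",f"{tag}{k}.png")
        for n in names:
            r=place_of("wrist",n)
            if r: D[n].append((C,r[0]["centre"],r[0]["p"]))
    for n in names:
        v=D[n]
        if len(v)>1: print(n,np.round(tri([ray(c,p) for c,p,_ in v]),4),end=' ')
        print(n,[(np.round(atz(c,p,Z[n])[:2],4).tolist(),round(q,2),np.round(p).tolist()) for c,p,q in v])
    print(observe()["time"])
    return D
E
python3 - <<'E'
from look import *
import pickle
D=look(([.46,.19,.26],[.44,.24,.28]),-.98,"x"); pickle.dump(D,open("d2.pkl","wb"))
E
```

```text
rail_end [0.4502 0.3411 0.0385] rail_end [([0.4545, 0.3345], 0.57, [151.0, 104.0]), ([0.4539, 0.338], 0.7, [196.0, 111.0])]
knob_mid [0.4523 0.1377 0.0457] knob_mid [([0.4537, 0.1385], 0.91, [285.0, 189.0]), ([0.4509, 0.1371], 0.83, [321.0, 194.0])]
stop_face [0.4901 0.2815 0.0891] stop_face [([0.4866, 0.2852], 0.62, [200.0, 104.0]), ([0.4892, 0.2816], 0.92, [249.0, 112.0])]
pencil_line [0.5237 0.268  0.4931] pencil_line [([0.4553, 0.143], 0.64, [284.0, 190.0]), ([0.51, 0.2564], 0.72, [276.0, 109.0])]
lever_tip [0.5085 0.3145 0.0936] lever_tip [([0.5074, 0.3181], 0.69, [182.0, 71.0]), ([0.5088, 0.316], 0.55, [234.0, 82.0])]
19.55
```

View pics/x0.png

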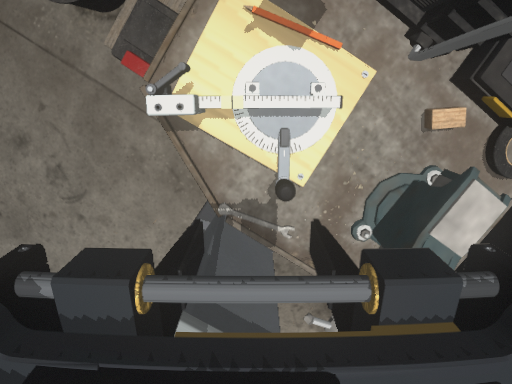

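Fence is at about 30°. In the picture the block is at (172,104), the lever tip at (182,70), and the tape at about (210,102). I'll take close-ups aligned over the tape.

Run:
```python
from look import *
import pickle
a=.59; X,Y=ax(a)
D=look([np.r_[piv+x*X+y*Y,z] for x,y,z in ((-.07,.065,.15),(-.08,.085,.15),(-.08,.045,.15))],a-np.pi/2,"y"); pickle.dump(D,open("d3.pkl","wb"))
for n in D: print(n,[np.round([(atz(c,p,Z[n])[:2]-piv)@X,(atz(c,p,Z[n])[:2]-piv)@Y],4).tolist() for c,p,q in D[n]])
im=cv2.imread("pics/y0.png"); cv2.imwrite("pics/y0b.png",cv2.resize(im[40:220,60:460],None,fx=2,fy=2,interpolation=cv2.INTER_CUBIC))
```

```text
rail_end [0.4569 0.3326 0.0774] rail_end [([0.4537, 0.3377], 0.65, [137.0, 114.0]), ([0.4543, 0.3362], 0.89, [160.0, 102.0]), ([0.4519, 0.3382], 0.88, [111.0, 103.0])]
knob_mid [0.4544 0.1441 0.0584] knob_mid [([0.4513, 0.1392], 0.92, [321.0, 230.0]), ([0.4525, 0.1378], 0.64, [344.0, 221.0]), ([0.4511, 0.1392], 0.71, [302.0, 221.0])]
stop_face [0.4857 0.2851 0.0503] stop_face [([0.488, 0.2842], 0.66, [212.0, 115.0]), ([0.4858, 0.2842], 0.95, [234.0, 104.0]), ([0.4869, 0.2833], 0.73, [188.0, 104.0])]
pencil_line [0.5091 0.2554 0.0653] pencil_line [([0.5092, 0.2546], 0.65, [256.0, 114.0]), ([0.5097, 0.256], 0.59, [279.0, 99.0]), ([0.5084, 0.2555], 0.84, [231.0, 101.0])]
lever_tip [0.5102 0.3215 0.0624] lever_tip [([0.511, 0.3174], 0.84, [188.0, 66.0]), ([0.508, 0.3179], 0.85, [211.0, 54.0]), ([0.5121, 0.3175], 0.8, [162.0, 50.0])]
22.475
rail_end [[-0.0008, 0.1644], [-0.0012, 0.1628], [-0.002, 0.1657]]
knob_mid [[-0.1133, 0.0007], [-0.113, -0.0011], [-0.1134, 0.0008]]
stop_face [[-0.0021, 0.1008], [-0.0039, 0.102], [-0.0035, 0.1007]]
pencil_line [[-0.0009, 0.0645], [0.0003, 0.0653], [-0.0011, 0.0656]]
lever_tip [[0.0355, 0.1156], [0.0333, 0.1176], [0.0365, 0.115]]
```

View pics/y0b.png

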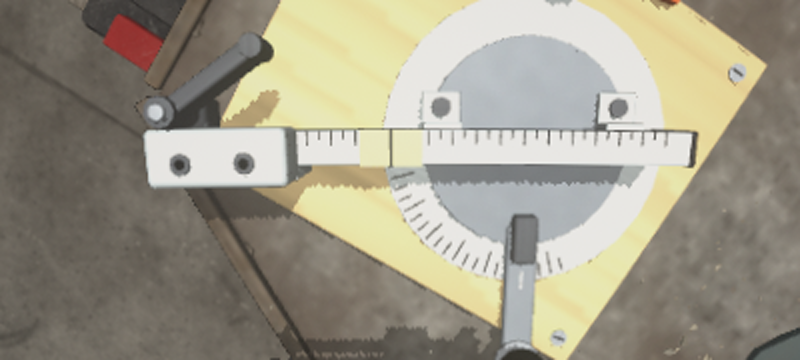

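The close-up shows the pencil line at full-picture pixel (255.5,114), the stop face edge at about (204–208,115), and the lever tip at (186,63). I'll compute the gap, then pinch lightly.

Run:
```python
from h import *
import pickle
C=pickle.load(open("d3.pkl","rb"))["knob_mid"][0][0]; a=.594; X,Y=ax(a)
f=lambda px,z:np.round([(atz(C,px,z)[:2]-piv)@X,(atz(C,px,z)[:2]-piv)@Y],4)
print("line",f((255.5,114),.062),"face top",f((204.5,115),.092),"face low",f((208,117),.063),"rail right end",f((60+347,40+75),.062), "block left",f((60+73,40+79),.092),"tip",f((186,63),.09),"front edge",f((170,40+92.5),.092))
for y in(.1,.107,.064): print(solve_ik(np.r_[piv+.013*X+y*Y,.06],down(a)))
im=cv2.imread("pics/y0.png"); print(im[107:122:5,196:214].mean(2).astype(int));
```

```text
line [-0.001  0.065] face top [-0.      0.1024] face low [-0.0031  0.1044] rail right end [-0.001 -0.063] block left [-0.0021  0.1562] tip [0.0367 0.1145] front edge [-0.0125  0.1289]
[ 4.13685427e-01  6.23409111e-01  1.81447014e+00 -4.44089210e-16
  7.03713407e-01 -1.80314573e-01]
[ 4.25665676e-01  6.22975060e-01  1.81554226e+00 -4.44089210e-16
  7.03075333e-01 -1.68334324e-01]
[ 3.52709143e-01  6.27013118e-01  1.80557616e+00 -4.44089210e-16
  7.09003381e-01 -2.41290857e-01]
[[229 229 229 230 228 218 158 101 102 105 104 103 189 226 230 230 208 138]
 [230 230 230 230 228 218 184 126  97 101 104 102 157 222 230 230 230 133]
 [230 230 230 230 228 219 198 130 103 104 103 102 129 221 230 230 230 230]]
```

```bash
cat >> h.py <<'E'
a=.594; X,Y=ax(a)
F=lambda x,y,z=.060: np.r_[piv+x*X+y*Y,z]
def st(tag):
    s=observe(); p=s["tcp_pos"][:2]-piv; f=s["ft_force"][:2]
    print(tag,"t%.1f xy %.4f %.4f fx %.1f fy %.1f open %.4f gf %.1f"%(s["time"],p@X,p@Y,f@X,f@Y,s["opening"],s["gripper_force"])); return s
E
python3 - <<'E'
from h import *
set_gripper(.095)
move_to(F(.013,.1135,.17),down(a)); st("above")
print("hit",move_straight(F(.013,.1135),v=.1,stop_force=10)); st("down")
set_gripper(.04,grip_force=3); st("grip"); hold(.2); st("g2")
snap("top","t0.png"); snap("wrist","v0.png")
E
```

```text
above t24.5 xy 0.0128 0.1134 fx 0.6 fy 0.6 open 0.0950 gf 0.0
hit False
down t25.7 xy 0.0133 0.1135 fx 0.0 fy -0.5 open 0.0951 gf 0.0
grip t26.4 xy 0.0131 0.1135 fx 0.7 fy 0.4 open 0.0552 gf 3.0
g2 t26.6 xy 0.0131 0.1135 fx 1.0 fy 0.5 open 0.0553 gf 3.0
```

View pics/v0.png

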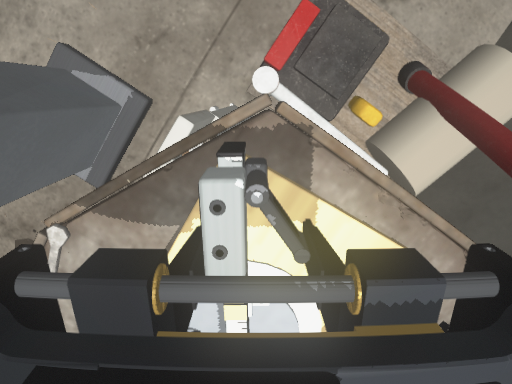

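The view shows the pinch across block and open lever, with the block's rear end at (222,168) and the rail end at (232,145). Now slide.

Run:
```python
from h import *
set_gripper(.04,grip_force=4.5); st("4.5")
for y in (.1035,.0935,.0835,.0745):
    move_straight(F(.013,y),v=.03); st("slide")
hold(.4); st("held")
C,im=snap("wrist","v1.png")
for n in("pencil_line","stop_face"): print(n,[(np.round(r["centre"]).tolist(),round(r["p"],2)) for r in place_of("wrist",n)[:1]])
set_gripper(.095); move_straight(F(.013,.0745,.15),v=.2)
move_to(F(-.07,.065,.15),down(a-np.pi/2)); hold(.3); C,im=snap("wrist","z0.png"); st("look")
import pickle; pickle.dump(C,open("c4.pkl","wb"))
cv2.imwrite("pics/z0b.png",cv2.resize(im[40:180,140:340,::-1],None,fx=4,fy=4,interpolation=cv2.INTER_CUBIC))
```

```text
4.5 t27.0 xy 0.0131 0.1135 fx 1.7 fy 0.0 open 0.0555 gf 4.5
slide t27.4 xy 0.0131 0.1030 fx 2.2 fy -1.1 open 0.0552 gf 4.5
slide t27.9 xy 0.0131 0.0931 fx 2.3 fy -1.3 open 0.0553 gf 4.5
slide t28.4 xy 0.0131 0.0831 fx 1.7 fy -1.8 open 0.0550 gf 4.5
slide t28.9 xy 0.0131 0.0741 fx 3.2 fy -1.1 open 0.0554 gf 4.5
held t29.3 xy 0.0130 0.0745 fx 2.6 fy -1.5 open 0.0551 gf 4.5
pencil_line []
stop_face [([235.0, 256.0], 0.84)]
look t32.6 xy -0.0699 0.0650 fx 0.1 fy -0.6 open 0.0951 gf 0.0
```

View pics/z0b.png

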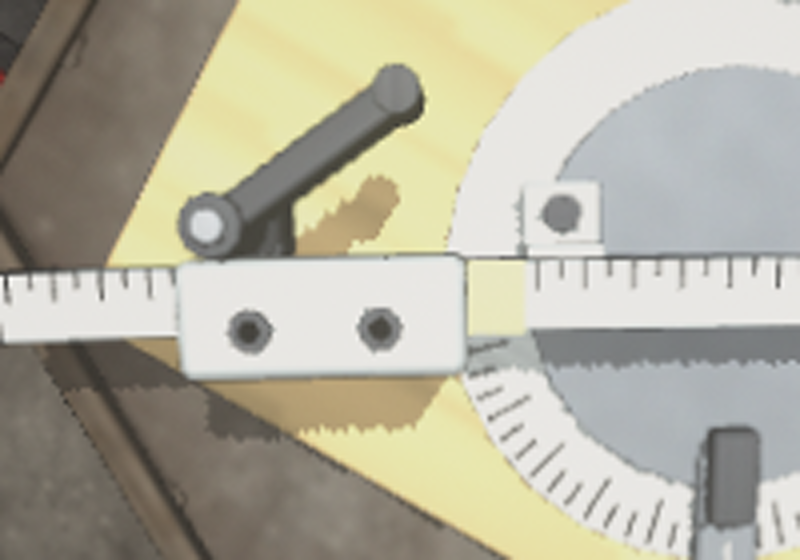

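The tape's uncovered half is 12.1 mm of 13, so the face sits about 0.5–0.8 mm past the line, which is inside tolerance. I'll regrip with a small correction, balance the sideways force, and close to the midpoint while tracking slip.

```bash
cat >> h.py <<'E'
def shift(ref):
    im=cv2.cvtColor(snap("wrist")[1],cv2.COLOR_RGB2GRAY); t=ref[160:262,205:245]; s=im[145:277,185:265]
    u=lambda q:cv2.resize(q,None,fx=4,fy=4,interpolation=cv2.INTER_CUBIC)
    r=cv2.matchTemplate(u(s),u(t),cv2.TM_CCOEFF_NORMED); _,m,_,l=cv2.minMaxLoc(r); return (l[0]/4-20,l[1]/4-15,round(m,2))
E
python3 - <<'E'
from h import *
move_to(F(.0135,.0745,.15),down(a)); move_straight(F(.0135,.0745),v=.12)
set_gripper(.04,grip_force=4.5); st("grip")
x=.0135;y=.0750
move_straight(F(x,y),v=.02); st("mv")
for i in range(3):
    s=observe(); f=s["ft_force"][:2]@X
    if abs(f)<1.2: break
    x+=np.clip(f*.0004,-.001,.001); move_straight(F(x,y),v=.02); st("bal")
hold(.25)
ref=snap("wrist","r0.png")[1]; 
print("knob",[r["centre"] for r in place_of("wrist","knob_mid")[:1]])
ref=cv2.cvtColor(ref,cv2.COLOR_RGB2GRAY); cv2.imwrite("pics/ref.png",ref)
o0=observe()["opening"]; x0=x; np.save("x0.npy",[x0,o0,y])
for o in np.arange(o0-.001,.046,-.001):
    set_gripper(o,grip_force=18); s=observe(); move_straight(F(x0-(o0-s["opening"])/2,y),v=.03); st("cl %.4f"%o)
print(shift(ref))
E
```

```text
grip t35.5 xy 0.0134 0.0745 fx -1.7 fy 1.6 open 0.0549 gf 4.5
mv t35.8 xy 0.0134 0.0749 fx -1.2 fy -0.8 open 0.0555 gf 4.5
knob [[41.0, 242.3]]
cl 0.0543 t36.6 xy 0.0131 0.0750 fx -2.8 fy -0.6 open 0.0544 gf 16.2
cl 0.0533 t37.1 xy 0.0130 0.0750 fx -4.3 fy -1.3 open 0.0541 gf 17.9
cl 0.0523 t37.5 xy 0.0129 0.0750 fx -3.7 fy -1.8 open 0.0540 gf 17.9
cl 0.0513 t38.0 xy 0.0129 0.0750 fx -4.5 fy -1.4 open 0.0544 gf 17.9
cl 0.0503 t38.5 xy 0.0129 0.0750 fx -5.5 fy -1.8 open 0.0545 gf 17.9
cl 0.0493 t38.9 xy 0.0129 0.0750 fx -4.2 fy -2.4 open 0.0538 gf 17.9
cl 0.0483 t39.4 xy 0.0129 0.0750 fx -5.0 fy -1.2 open 0.0541 gf 17.9
cl 0.0473 t39.9 xy 0.0129 0.0750 fx -4.2 fy -0.7 open 0.0547 gf 17.9
cl 0.0463 t40.3 xy 0.0129 0.0750 fx -5.3 fy -1.8 open 0.0544 gf 17.9
(0.5, -0.25, 0.99)
```

Run:
```python
from h import *
x0,o0,y=np.load("x0.npy"); ref=cv2.imread("pics/ref.png",0)
g=22
for i in range(14):
    o=observe()["opening"]
    if o<.047: break
    set_gripper(min(o,o0)-.0015,grip_force=g); n=observe()["opening"]
    if n>o-.0005: g=min(g+6,50)
    move_straight(F(x0-(o0-n)/2,y),v=.03); st("g%d"%g)
print(shift(ref))
```

```text
g22 t40.9 xy 0.0125 0.0750 fx -6.0 fy -0.9 open 0.0539 gf 21.9
g28 t41.3 xy 0.0125 0.0750 fx -7.1 fy -1.9 open 0.0539 gf 21.9
g28 t41.8 xy 0.0115 0.0752 fx -7.7 fy -0.5 open 0.0529 gf 21.5
g34 t42.3 xy 0.0111 0.0751 fx -9.0 fy -1.2 open 0.0523 gf 27.8
g34 t42.8 xy 0.0110 0.0752 fx -5.2 fy -0.3 open 0.0509 gf 16.6
g34 t43.2 xy 0.0108 0.0753 fx -3.8 fy 0.7 open 0.0494 gf 14.9
g34 t43.8 xy 0.0101 0.0752 fx -1.0 fy 1.8 open 0.0485 gf 9.9
g34 t44.2 xy 0.0092 0.0750 fx -2.7 fy 2.7 open 0.0472 gf 13.1
g34 t44.7 xy 0.0087 0.0750 fx -3.6 fy 2.3 open 0.0458 gf 13.7
(9.25, -0.25, 0.96)
```

Run:
```python
from h import *
x0,o0,y=np.load("x0.npy"); ref=cv2.imread("pics/ref.png",0)
for i in range(12):
    o=observe()["opening"]
    set_gripper(o-.0018,grip_force=34); n=observe()["opening"]
    move_straight(F(x0-(o0-n)/2,y),v=.03); s=st("c")
    if i==4: print(shift(ref))
    if n<.0345 and n>o-.0006 or s["time"]>53: break
print(shift(ref)); snap("wrist","q.png")
```

```text
c t45.3 xy 0.0082 0.0750 fx -1.1 fy 4.3 open 0.0437 gf 10.1
c t45.8 xy 0.0070 0.0750 fx -0.1 fy 3.2 open 0.0419 gf 9.2
c t46.4 xy 0.0061 0.0749 fx -2.2 fy 2.4 open 0.0405 gf 11.3
c t46.9 xy 0.0054 0.0749 fx -1.1 fy 1.8 open 0.0387 gf 11.0
c t47.4 xy 0.0046 0.0750 fx -0.9 fy 1.7 open 0.0367 gf 10.7
(18.25, -0.5, 0.91)
c t48.0 xy 0.0036 0.0749 fx -0.7 fy 0.9 open 0.0349 gf 10.4
c t48.5 xy 0.0029 0.0750 fx -0.6 fy 2.1 open 0.0334 gf 10.4
c t49.0 xy 0.0022 0.0750 fx 1.1 fy 0.9 open 0.0318 gf 21.4
c t49.5 xy 0.0019 0.0750 fx 3.2 fy 1.9 open 0.0314 gf 34.0
(20.0, -0.5, 0.69)
```

View pics/q.png

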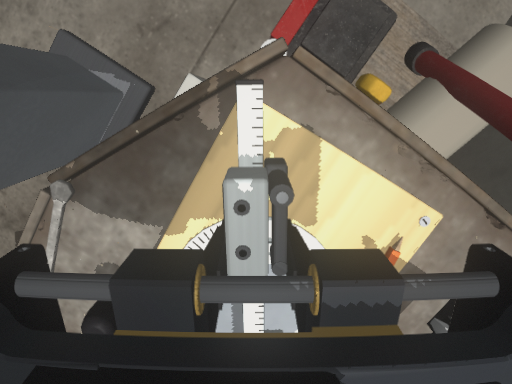

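Lever is closed flat along the block. The block holes are at (242,208) and (243,252), and the rail end at (250,81). Next I'll check the fence angle and stop position from this view.

Run:
```python
from h import *
s=st("now"); C,im=snap("wrist")
e=atz(C,(250,81),.062)[:2]-piv; print("rail end: dist",np.hypot(*e),"fence",np.arctan2(-e[0],e[1])-yaw)
l=[atz(C,p,.062)[:2] for p in((237,82),(238,165))]; d=l[0]-l[1]; print("edge fence",np.arctan2(-d[0],d[1])-yaw)
b=atz(C,(246,170),.092)[:2]-piv; print("block rear y",b@Y, "rail end y",e@Y)
s2=st("now")
```

```text
now t49.6 xy 0.0019 0.0750 fx 3.4 fy 2.1 open 0.0318 gf 34.0
rail end: dist 0.16399101443860475 fence 0.5407768041707273
edge fence 0.5264074453820033
block rear y 0.12313883884870905 rail end y 0.16398149161289233
now t49.6 xy 0.0019 0.0750 fx 3.5 fy 1.8 open 0.0314 gf 34.0
```

Run:
```python
from h import *
import pickle
C0=pickle.load(open("c4.pkl","rb")); f=lambda C,p,z:np.round([(atz(C,p,z)[:2]-piv)@X,(atz(C,p,z)[:2]-piv)@Y],4)
print("z0 holes",f(C0,(140+378/4,40+328/4),.092),f(C0,(140+249/4,40+331/4),.092),"line",f(C0,(255.5,114),.062))
C=cam("wrist"); print("now holes",f(C,(243,252.5),.092),f(C,(242,208),.092))
move_straight(F(.0025,.0750),v=.02); hold(.3); st("relaxed")
C,im=snap("wrist"); print("rail end",f(C,(250,81),.062))
cv2.imwrite("pics/q2.png",cv2.resize(im[60:280,180:320,::-1],None,fx=2.7,fy=2.7))
```

```text
z0 holes [-0.0061  0.0803] [-0.0065  0.104 ] line [-0.0018  0.065 ]
now holes [-0.0053  0.0806] [-0.0054  0.1045]
relaxed t50.2 xy 0.0023 0.0750 fx -0.9 fy 1.0 open 0.0315 gf 34.0
rail end [-0.0014  0.164 ]
```

View pics/q2.png

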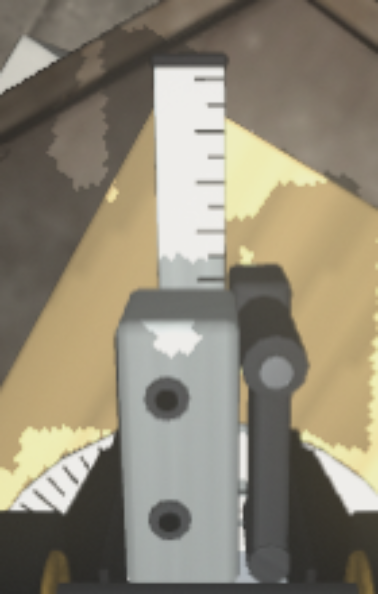

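Compared with the open-lever check, the holes have moved only +0.3 to +0.5 mm along the rail, which was the intended correction. The lever lies flat along the block, the fence is on its click, and the forces are balanced, so I'm handing in.

```bash
python3 -c "
from plant import *
print(job_done())"
```

```text
the job is handed in; nothing more can be done
None
```

The job is handed in at about 50 s of the 64 s limit, with no verdict shown: by my camera measurements the fence is in its 30° click, the stop face is within about 0.5 mm of the pencil line, and the cam lever is closed with block and lever still pinched at 34 N.

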